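# Clamp a glass blank in the star-wheel holding fixture

### The job

Stand the eight-sided glass blank upright on the steel bed of the holding fixture, in the nest between the two cork faces. Then close the fixture by turning its star wheel clockwise, pushing spoke after spoke with the side of the gripper, until the blank is held snugly between both corks, but feel for it and do not squeeze hard or the glass chips. Let go of everything, and leave the other two glass pieces where they stand.

Things in the scene. Friction and masses are not known exactly. Their poses are not given: they have to be found in the camera images.
- blank: the workpiece: clear glass octagonal prism, 48 mm across opposite flats, 55 mm high, top edge bevelled over the uppermost 8 mm; about 280 g (varies). Origin: centre of its underside; z up along the prism; x is normal to one flat (flats every 45 degrees). It starts standing on the bench.
- dome: bystander: domed round clear glass paperweight, 68 mm diameter, 45 mm high, origin at the centre of its underside. Leave alone (not more than 30 mm of movement).
- tumbler: bystander: straight round clear glass tumbler, 72 mm diameter, 85 mm high, origin at the centre of its underside. Leave alone (not more than 30 mm of movement).
- fixture: Fixture bolted to the bench: base 345 x 110 x 20 mm (x -235 to 110); flat steel bed, top 40 mm up (x -55 to 95, 70 wide); gear housing (x -225 to -115, 90 wide, top 90) under the star wheel; jaw with cork pad; end bracket with cork back stop. Origin: on the bench below the nest's middle; z up; x from wheel to back stop, the way the jaw closes. All else stays below 90 mm.
- seat (a point): Middle of the nest on top of the bed (at x = 2 mm in the fixture's frame, 40 mm up, same axes): the blank's underside goes here, within 12 mm sideways. Gap between the 50 mm wide corks is 59 to 72 mm at the start. Back stop face at fixture x = 35 mm give or take 4: left as the last user set it and not measured, so the wheel angle at which the corks meet the glass is unknown.
- hub (a point): Centre of the star wheel, on its upright axis at mid height of the spokes, 125 mm above the bench, at x = -165 mm, y = 0 in the fixture's frame. Axes as the fixture's; does not turn. Hub 34 mm diameter, 30 mm high. Between the spokes' underside and the housing 30 mm are free (22 mm over a 40 mm wide collar round the shaft).
- spoke (a point): Point on one of the five equal round steel spokes (72 degrees apart, 10 mm thick, each with an 18 mm black ball centred 78 mm from the axis), 50 mm from the axis at mid height; its x axis points outward along that spoke and turns with the wheel. The wheel lies level.
- wheel (a joint): Angle of the star wheel, rad, growing clockwise seen from above; 0 fully open, 5.0 end of travel, starts at 0.3 to 0.9. Moves the jaw 7.5 mm per rad and stays where it is left. Drags with 0.42 N m all the way (7 to 8 N when pushed 52 mm from the axis).
- jaw: Moving steel jaw, axes as the fixture's; its origin is the fixture's origin at wheel 0 and shifts 7.5 mm along x per rad. Its top is 86 mm above the bench. It carries the cork pad, whose face is at x = -35 mm in the jaw's frame; the pad reaches 81 mm above the bench.
- pad: Cork pad in front of the jaw on springs of 10 N/mm (7 mm travel); origin as the jaw's (same axes), shifting back as it is pressed. Once both corks touch the glass the squeeze grows 75 N per rad of wheel, and the push 52 mm from the axis by 1.4 N per 10 N of squeeze. Snug is 12 to 50 N of squeeze: aim for 25 to 30 (push 3 to 4 N above the drag). Above 50 N the glass chips.
Things that resemble listed ones, but are neither listed nor needed, are in the scene too. Leave any turquoise look-alike of the blank alone.

How it is judged:
On the way, in this order (a step that is already met when the one before it is completed fails the run):
1. the blank stands in the nest on the bed, let go, not yet clamped (x of blank in the frame of seat between -0.016 and 0.016 m and y of blank in the frame of seat between -0.012 and 0.012 m and z of blank in the frame of seat between -0.003 and 0.003 m and angle between blank's own z axis and vertical below 0.1 rad and contact force between the fingers and blank below 0.1 N and contact force between jaw and blank below 8 N), for 0.2 s.
2. the star wheel has been turned until the jaw holds the blank snugly (contact force between jaw and blank above 12 N), for 0.2 s.
At the end, for the whole second after the job is handed in: The blank stands upright (within 0.1 rad) on the bed (-3 to +4 mm), within 12 mm of the centre line, against the back stop (5 mm before to 20 mm past the seat point along x), held by the jaw with 12 to 50 N, everything at rest (contact force between jaw and blank between 12 and 50 N and y of blank in the frame of seat between -0.012 and 0.012 m and x of blank in the frame of seat between -0.005 and 0.02 m and z of blank in the frame of seat between -0.003 and 0.004 m and angle between blank's own z axis and vertical below 0.1 rad and linear speed of blank below 0.01 m/s and velocity of joint wheel below 0.05 rad/s); the robot touches nothing.
It fails at once if the jaw squeezes the glass with more than 50 N and chips it (contact force between jaw and blank above 50 N).
It fails at once if another glass piece is shifted by more than 30 mm (distance of any of dome, tumbler from where it was at the start of the episode above 0.03 m).
It also fails if it takes over 72 s, if anything falls off the work surface, if the arm or the gripper's body presses on something with over 40 N, if the wrist force passes 120 N, or if a joint passes its speed limit or range.

### The arm

A 6-joint arm with a two-finger parallel gripper is mounted at the origin on the work surface. World frame = base frame: x ahead of the robot, y to its left, z up, the work surface at z = 0. Lengths are in m, angles in rad, forces in N, time in s.
With the tool pointing down it reaches from about 0.225 to 0.875 m from the base axis. Payload 3.4 kg.
Tool frame: the origin (TCP) lies between the finger pads; the fingertips stand 8 mm ahead of it and the grasp point (between the pads) lies 11 mm behind it; z points along the fingers, y is the line along which they close (so a half turn about z gives the same grasp; the last joint's range is limited). The gripper opens to 85 mm and grips with 20 to 120 N. Pads are 22 mm wide; open, the fingers measure 114 mm over their backs; the gripper's body (76 mm by 85 mm) begins 54 mm behind the grasp point. The pads swing forward as they close: fully open they stand 13 mm farther back than shut.
Start: joints at [1.222, 0.276, 1.505, -0, 1.361, -0.121], TCP at [0.13, 0.56, 0.239] pointing down, gripper open.
Joint ranges: [-2.89, 2.89], [-0.75, 2.08], [0.22, 2.7], [-1.18, 4.32], [0.11, 2.71], [-2.7, 2.7]. Speed limits (rad/s): [2.57, 2.57, 3.14, 3.14, 3.14, 3.14].

### API

Orientations are given as a unit quaternion [w, x, y, z].
In Python, from rig import manip, optics, finder gives the robot as it stands.
- The arm moves only by the tool servo_tool, never from a script. Its argument "increments" is a list of rows, each a list of 7 numbers: the shift along the tool's x, y, z in cm, then the turn, a rotation vector about the tool's x, y, z in degrees, then the closure, from -1 (fully open) to 1 (shut). In form: [[x, y, z, rx, ry, rz, gripper], ...]. A call has exactly 5 rows; each row shifts and turns the commanded pose from where the row before left it, along the tool's axes as they then stand; what a row does not reach is not made up. A row lasts 1/10 s, in which the tool goes at most 50 mm and 8.59 degrees, less where a joint would pass 70% of its speed; a pose out of reach is approached as far as the arm can. A call is refused whole if a number of a shift passes 5 or a number of a turn 8.59, either way. A call with a gripper value outside its range is refused whole. The fingers move at their own pace and stop on an object; "squeeze" is the grip in N (left out, the last holds). Time passes only in rows, so rows that do not move let the fingers close, or fill a call up. It gives the time, the measured TCP pose, the force, the opening and the grip force at its end, in the units of the state.
- manip.get_state(): the state, without advancing time (a new reading comes with each control period).
- optics.get_image(name): name is "scene" or "top" or "wrist"; returns the picture (400x640x3 uint8, red, green, blue); there is no depth.
- optics.get_calibration(name): a dict with "fov_y" (degrees; the focal length in pixels is half the picture's height over the tangent of half this angle, whatever the lens; pixels are square), "cx", "cy" (the principal point, pixels), "dist_coeffs" ([k1, k2, p1, p2, k3] as OpenCV has them; the pictures are not rectified), "world_to_cam" (4x4, takes a point from world to camera coordinates). Camera axes: x right, y down, z forward; pixel columns grow to the right and rows downward; lengths in m; the calibration is good to about 2 mm. A picture is of the moment at which its call begins: read the wrist's pose just before it. get_calibration takes no time and is no camera call; for the wrist camera it gives the pose at the moment of the call.
- manip.sign_off(): hands the job in; it is judged then, once.
Trained networks look in the newest picture that a camera, given by its name, has taken for a name from the list of things; names that differ only in an ending like _2 or _b are one class to them, and where a whole thing is asked for, a point or a joint stands for the part that bears it (a point fixed in the world has none). Each returns a list of dicts, best first, with "p" (0 to 1); they miss things now and then, are a little off and sometimes report something else, mostly with a low value. They report only what shows in the picture. A call takes as long as a camera call. They do not tell look-alikes from the thing itself.
- finder.silhouettes(label, camera): "region" (400x640 bool, what is visible of it) and "box" ([centre column, centre row, width, height] in pixels, round what is visible of it).
- finder.tip_of(label, camera): "at" ([column, row] in pixels: a listed point, or the origin of a listed thing).
The state is a dict: "clock": time; "qpos": joint angles; "qd": joint speeds; "effort": joint torques, N m; "position": TCP position; "ee_rot": TCP orientation; "contact_force": force on the tool from outside, world axes, zero at the start; "moment": the same for the moment, N m; "width": finger opening in m; "gripper_force": force on a finger pad.
Only numpy, scipy, OpenCV 4.12 (cv2) and the standard library are available. Lean on these libraries where they do the work, as an engineer would, in place of code of your own. Each camera call takes 0.05 s, during which the arm holds its last target. There are 200 camera calls.

## Working session

There is one attempt and no reset: what is moved stays moved. The work goes in short steps, Python scripts to look and compute and a tool call to move; the robot and the scene stay as the last step left them, time stands still between calls to the robot, and variables do not carry over. Pictures are saved under pics/ and viewed, at most 10 in all, crops included, and the job is handed in when it is done.

Besides the shell and the picture viewer there is one more tool, called after "Call:" by a JSON object that holds its "name" and its "arguments", one argument or row to a line. servo_tool: Moves the arm, as the interface text tells. Its arguments: {"type":"object","properties":{"increments":{"type":"array","items":{"type":"array","items":{"type":"number"}}},"squeeze":{"type":"number"}},"required":["increments"]}

```bash
mkdir -p pics; cat > h.py <<'E'
from rig import manip, optics, finder
import numpy as np, cv2
def K(c):
    f=200/np.tan(np.radians(c["fov_y"])/2)
    return np.array([[f,0,c["cx"]],[0,f,c["cy"]],[0,0,1.]])
def ray(c,px):
    u=cv2.undistortPoints(np.array([[px]],float),K(c),np.array(c["dist_coeffs"],float))[0,0]
    T=np.array(c["world_to_cam"]);R=T[:3,:3]
    return -R.T@T[:3,3], R.T@np.array([u[0],u[1],1])
def atz(c,px,z):
    o,d=ray(c,px);return o+d*(z-o[2])/d[2]
def proj(c,P):
    T=np.array(c["world_to_cam"]);r,_=cv2.Rodrigues(T[:3,:3])
    return cv2.projectPoints(np.array(P,float).reshape(-1,1,3),r,T[:3,3],K(c),np.array(c["dist_coeffs"],float))[0][:,0]
def save(n,im): cv2.imwrite("pics/"+n,im[:,:,::-1])
E
cat > a.py <<'E'
from h import *
for cam in ["top","scene"]:
    im=optics.get_image(cam);save(cam+"1.png",im);c=optics.get_calibration(cam)
    print(cam,"cam at",ray(c,[320,200])[0].round(3))
    hs=dict(blank=0,dome=0,tumbler=0,fixture=0,seat=.04,hub=.125,spoke=.125,jaw=0,pad=0)
    for l,z in hs.items():
        for r in finder.tip_of(l,cam)[:6]:
            if r["p"]>.1: print(l,round(r["p"],2),np.round(r["at"],1),atz(c,r["at"],z).round(4))
print(manip.get_state())
E
python3 a.py
```

```text
top cam at [0.307 0.075 1.117]
blank 0.86 [302.2 212.7] [0.4637 0.1242 0.    ]
blank 0.74 [272.  211.7] [0.4652 0.2101 0.    ]
blank 0.72 [243.7 251.5] [0.3515 0.2855 0.    ]
blank 0.6 [272.7 247.2] [0.365  0.2046 0.    ]
dome 0.59 [262.7 162.4] [0.6093 0.2425 0.    ]
fixture 0.75 [376.3 194.5] [ 0.5195 -0.0863  0.    ]
seat 0.71 [381.4 195.8] [ 0.5085 -0.0945  0.04  ]
hub 0.77 [447.7 190.8] [ 0.5083 -0.2516  0.125 ]
spoke 0.8 [434.4 175.7] [ 0.5473 -0.2187  0.125 ]
jaw 0.68 [435.1 174.9] [ 0.5799 -0.2578  0.    ]
jaw 0.28 [377.6 195.4] [ 0.5169 -0.09    0.    ]
scene cam at [0.895 0.355 0.95 ]
blank 0.84 [416.1 224.6] [0.3489 0.2859 0.    ]
blank 0.8 [327.8 228.6] [0.4659 0.1204 0.    ]
blank 0.67 [380.9 210.8] [0.3604 0.2002 0.    ]
blank 0.6 [368.8 251.7] [0.4662 0.227  0.    ]
dome 0.67 [341.5 302.4] [0.5983 0.2357 0.    ]
fixture 0.7 [242.5 199.6] [ 0.5086 -0.089   0.    ]
hub 0.78 [177.  135.1] [ 0.5039 -0.2588  0.125 ]
spoke 0.83 [174.  153.3] [ 0.5462 -0.2305  0.125 ]
jaw 0.42 [173.2 134.1] [ 0.4475 -0.3628  0.    ]
{'clock': 1.0, 'qpos': array([ 1.22199438e+00,  2.75885527e-01,  1.50490552e+00,  3.25875280e-06,
        1.36071179e+00, -1.20966905e-01]), 'qd': array([ 6.04999925e-04,  1.38681448e-03, -8.80915381e-04, -9.90405058e-05,
        1.00686120e-03,  1.16326830e-03]), 'effort': array([-1.30170424e-04, -4.16669869e+01, -2.46103299e+01, -2.32230641e-04,
        3.63492500e-04,  8.51958418e-06]), 'position': array([0.12986849, 0.56016654, 0.23933407]), 'ee_rot': array([8.90268978e-06, 1.13671627e-01, 9.93518374e-01, 4.40500766e-05]), 'contact_force': array([ 0.25391743,  0.11242457, -0.5190975 ]), 'moment': array([-0.02121037, -0.03690276,  0.01457393]), 'gripper_force': 0.0, 'width': 0.08535496422781455}
```

```bash
python3 - <<'E'
from h import *
a=cv2.imread("pics/top1.png")[:,:,::-1];b=cv2.imread("pics/scene1.png")[:,:,::-1]
x=cv2.resize(a[140:290,220:340],(480,600),interpolation=cv2.INTER_CUBIC)
save("topcrop.png",x)
y=cv2.resize(b[80:330,130:460],(792,600),interpolation=cv2.INTER_CUBIC)
save("scenecrop.png",y)
E
```

```text
(no output)
```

View pics/top1.png

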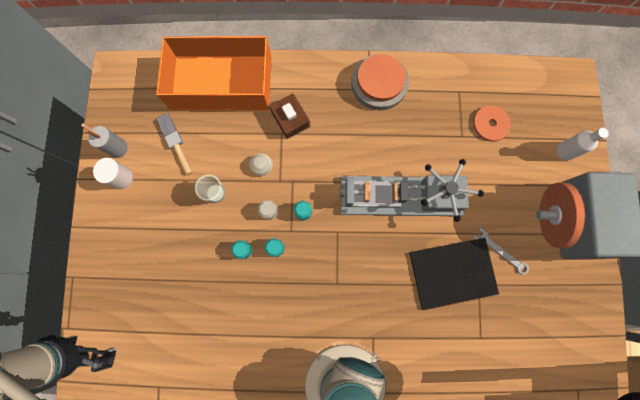

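View pics/scenecrop.png

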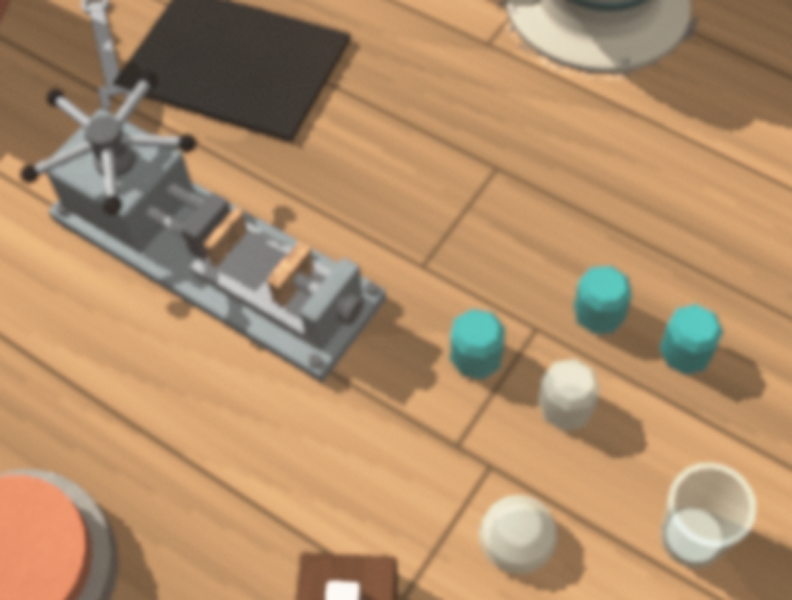

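View pics/topcrop.png

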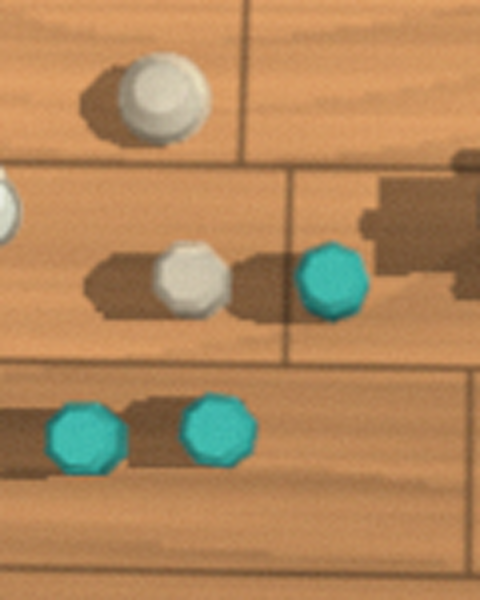

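The clear octagon at top px (268,210), scene px (369,252), is the blank. The turquoise look-alikes are at top px (303,211), (242,250) and (275,247). The dome is at (261,163) and the tumbler at (209,188). The crop shows the blank is the only clear piece with flats and a bevelled top. The fixture's x axis runs roughly along world +y, from the hub at px (452,188) to the back stop at px (350,195).

Call:
{"name": "servo_tool", "arguments": {
  "increments": [
    [0,0,0,0,0,8.55,-1],
    [0,0,0,0,0,8.55,-1],
    [0,0,0,0,0,8.55,-1],
    [0,0,0,0,0,8.55,-1],
    [0,0,0,0,0,8.55,-1]
  ]
}}

```text
clock: 1.5
position: [0.1299, 0.5602, 0.2393]
ee_rot: [-0.0, 0.471, 0.882, 0.0]
contact_force: [0.2, -0.7, 0.1]
width: 0.0853
gripper_force: 0.0
```

Call:
{"name": "servo_tool", "arguments": {
  "increments": [
    [0,0,0,0,0,8.55,-1],
    [0,0,0,0,0,8.55,-1],
    [0,0,0,0,0,8.55,-1],
    [0,0,0,0,0,8.55,-1],
    [0,0,0,0,0,0,-1]
  ]
}}

```text
clock: 2.0
position: [0.1299, 0.5602, 0.2394]
ee_rot: [-0.0, 0.707, 0.707, 0.0]
contact_force: [0.5, -0.7, -0.1]
width: 0.0855
gripper_force: 0.0
```

Call:
{"name": "servo_tool", "arguments": {
  "increments": [
    [-3.4,3.3,0,0,0,0,-1],
    [-3.4,3.3,0,0,0,0,-1],
    [-3.4,3.3,0,0,0,0,-1],
    [-3.4,3.3,0,0,0,0,-1],
    [-3.4,3.3,0,0,0,0,-1]
  ]
}}

```text
clock: 2.5
position: [0.2959, 0.3888, 0.2395]
ee_rot: [0.0, 0.706, 0.709, 0.0]
contact_force: [1.1, -0.5, -0.9]
width: 0.0857
gripper_force: 0.0
```

Call:
{"name": "servo_tool", "arguments": {
  "increments": [
    [-3.4,3.3,0,0,0,0,-1],
    [-3.4,3.3,0,0,0,0,-1],
    [-3.4,3.3,0,0,0,0,-1],
    [-3.4,3.3,0,0,0,0,-1],
    [-3.4,3.3,0,0,0,0,-1]
  ]
}}

```text
clock: 3.0
position: [0.461, 0.2186, 0.2396]
ee_rot: [0.0, 0.706, 0.708, 0.0]
contact_force: [-0.0, 0.6, 0.5]
width: 0.0852
gripper_force: 0.0
```

```bash
python3 - <<'E'
from h import *
s=manip.get_state();print(s["position"],s["ee_rot"],s["contact_force"],s["clock"])
im=optics.get_image("wrist");save("w1.png",im);c=optics.get_calibration("wrist")
o,d=ray(c,[320,200]);print("cam",o,d)
for r in finder.tip_of("blank","wrist"): print(r["p"],r["at"],atz(c,r["at"],0))
for r in finder.silhouettes("blank","wrist"): print(r["p"],r["box"],atz(c,r["box"][:2],.05))
np.savez("w1.npz",regs=[r["region"] for r in finder.silhouettes("blank","wrist")])
E
```

```text
[0.46102249 0.21860381 0.23960566] [5.66184427e-05 7.05887619e-01 7.08323685e-01 4.73031944e-04] [-0.02272693  0.60958131  0.5324657 ] 3.0
cam [0.46664304 0.29732339 0.37300755] [-7.34656782e-04 -3.47491780e-01 -9.37957203e-01]
0.97 [237.2, 174.5] [0.37155618 0.19066036 0.        ]
0.83 [329.8, 157.6] [0.47759115 0.21009753 0.        ]
0.76 [225.0, 91.7] [0.36616647 0.28180692 0.        ]
0.64 [322.4, 234.3] [0.46912066 0.11447339 0.        ]
0.96 [231.2, 184.2, 54.9, 58.7] [0.3774468  0.19488303 0.05      ]
0.92 [214.9, 92.8, 62.9, 54.3] [0.37027034 0.28295245 0.05      ]
0.68 [328.9, 162.8, 48.7, 54.4] [0.47527008 0.21657428 0.05      ]
0.62 [325.6, 245.1, 52.0, 61.3] [0.47219583 0.12619262 0.05      ]
0.59 [363.7, 345.2, 87.8, 73.1] [ 0.51833244 -0.00896938  0.05      ]
```

View pics/w1.png

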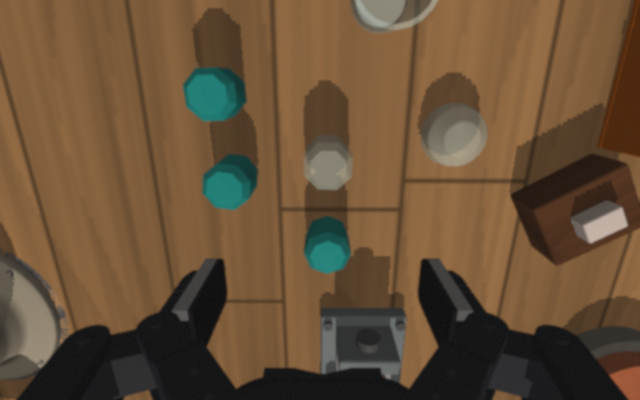

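The wrist view shows the blank (clear octagon) at px (328,163). Turquoise pieces are at (327,245), (230,182) and (215,93), the dome is at (454,134), and the end of the fixture is at the bottom around (362,340). Next I'll fit the blank's outline for position and yaw.

```bash
cat > fit.py <<'E'
from h import *
from scipy.optimize import minimize
def octv(x,y,yaw,z0=0,top=.55e-1,r=.024,bev=.006):
    a=yaw+np.pi/8+np.arange(8)*np.pi/4;P=[]
    for z,q in((0,r),(.047,r),(.055,r-bev)):
        R=q/np.cos(np.pi/8);P+=[[x+R*np.cos(t),y+R*np.sin(t),z0+z] for t in a]
    return P
def model(c,p,z0,shape,S=4):
    h=cv2.convexHull(proj(c,octv(*p,z0=z0)).astype(np.float32))
    m=np.zeros((400*S,640*S),np.uint8)
    cv2.fillConvexPoly(m,np.round((h+.5)*S-.5).astype(np.int32),1);return m
def fit(views,p0,z0=0):
    S=4;big=[cv2.resize(r.astype(np.float32),None,fx=S,fy=S,interpolation=cv2.INTER_LINEAR)>.5 for _,r in views]
    def cost(p):
        t=0
        for (c,_),b in zip(views,big):
            m=model(c,p,z0,None)>0;t+=1-(m&b).sum()/(m|b).sum()
        return t
    best=None
    for yaw in np.radians([-15,-5,5,15]):
        r=minimize(cost,[*p0,yaw],method="Nelder-Mead",options=dict(initial_simplex=np.array([[*p0,yaw],[p0[0]+.006,p0[1],yaw],[p0[0],p0[1]+.006,yaw],[*p0,yaw+.15]]),maxiter=80,xatol=1e-4))
        print(r.x.round(4),round(np.degrees(r.x[2]),1),round(r.fun,4))
        if best is None or r.fun<best.fun:best=r
    return best.x
E
cat > b.py <<'E'
from fit import *
V=[]
for cam in["wrist","scene"]:
    if cam=="scene":optics.get_image(cam)
    c=optics.get_calibration(cam)
    for r in finder.silhouettes("blank",cam):
        q=atz(c,r["box"][:2],.03)
        print(cam,round(r["p"],2),np.round(r["box"]),q.round(3))
        if np.hypot(q[0]-.474,q[1]-.212)<.025: V.append((c,r["region"]))
print(len(V))
for v in V: fit([v],(.474,.212))
from h import *
im=optics.get_image("wrist");x=cv2.resize(im[125:205,285:375],(720,640)[:2],interpolation=cv2.INTER_CUBIC);save("blankcrop.png",cv2.resize(x,(648,576)))
E
python3 b.py
```

```text
wrist 0.96 [231. 184.  55.  59.] [0.363 0.196 0.03 ]
wrist 0.92 [215.  93.  63.  54.] [0.355 0.29  0.03 ]
wrist 0.68 [329. 163.  49.  54.] [0.467 0.219 0.03 ]
wrist 0.62 [326. 245.  52.  61.] [0.464 0.124 0.03 ]
wrist 0.59 [364. 345.  88.  73.] [ 0.513 -0.018  0.03 ]
scene 0.9 [382. 208.  24.  27.] [0.37  0.204 0.03 ]
scene 0.7 [420. 221.  26.  31.] [0.353 0.291 0.03 ]
scene 0.65 [331. 223.  22.  26.] [0.464 0.127 0.03 ]
scene 0.64 [223. 179.  20.  22.] [ 0.5   -0.149  0.03 ]
scene 0.6 [367. 246.  23.  25.] [0.469 0.22  0.03 ]
2
[ 0.4662  0.2197 -0.3194] -18.3 0.0616
[ 0.4661  0.2198 -0.0419] -2.4 0.03
[ 0.4661  0.22   -0.0435] -2.5 0.031
[0.4663 0.22   0.3869] 22.2 0.0678
[ 0.4622  0.2173 -0.1594] -9.1 0.0748
[0.4621 0.2177 0.0457] 2.6 0.0721
[0.462  0.2173 0.2337] 13.4 0.0689
[0.4614 0.217  0.5114] 29.3 0.0723
```

View pics/blankcrop.png

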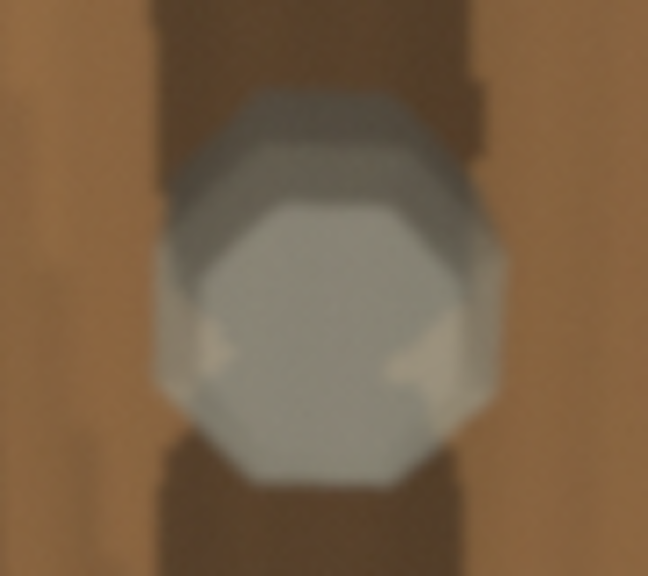

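Blank at (0.466, 0.220), yaw about -2.5°. The edges in the crop agree. Descending.

Call:
{"name": "servo_tool", "arguments": {
  "increments": [
    [0.13,0.5,0,0,0,2.7,-1],
    [0,0,4.5,0,0,0,-1],
    [0,0,4.5,0,0,0,-1],
    [0,0,3,0,0,0,-1],
    [0,0,0,0,0,0,-1]
  ]
}}

```text
clock: 3.9
position: [0.4606, 0.2215, 0.1157]
ee_rot: [-0.002, 0.723, 0.691, -0.004]
contact_force: [-0.0, -1.0, -0.5]
width: 0.0854
gripper_force: 0.0
```

Call:
{"name": "servo_tool", "arguments": {
  "increments": [
    [0,0,3,0,0,0,-1],
    [0,0,3,0,0,0,-1],
    [0,0,2.5,0,0,0,-1],
    [0,0,1.2,0,0,0,-1],
    [0,0,0,0,0,0,-1]
  ]
}}

```text
clock: 4.4
position: [0.4646, 0.222, 0.0223]
ee_rot: [-0.0, 0.723, 0.691, -0.0]
contact_force: [0.8, 0.7, 0.4]
width: 0.0854
gripper_force: 0.0
```

Call:
{"name": "servo_tool", "arguments": {
  "increments": [
    [0,0,0,0,0,0,0.6],
    [0,0,0,0,0,0,0.6],
    [0,0,0,0,0,0,0.6],
    [0,0,0,0,0,0,0.6],
    [0,0,0,0,0,0,0.6]
  ],
  "squeeze": 35
}}

```text
clock: 4.9
position: [0.4663, 0.2219, 0.024]
ee_rot: [0.001, 0.724, 0.69, 0.002]
contact_force: [0.6, -0.7, 6.9]
width: 0.0478
gripper_force: 36.0
```

Call:
{"name": "servo_tool", "arguments": {
  "increments": [
    [0,0,-1,0,0,0,0.6],
    [0,0,-3,0,0,0,0.6],
    [0,0,-4.5,0,0,0,0.6],
    [0,0,-4.5,0,0,0,0.6],
    [0,0,-4.5,0,0,0,0.6]
  ]
}}

```text
clock: 5.4
position: [0.4639, 0.2211, 0.1992]
ee_rot: [-0.0, 0.724, 0.69, -0.0]
contact_force: [0.2, -0.2, -2.3]
width: 0.0477
gripper_force: 37.0
```

Call:
{"name": "servo_tool", "arguments": {
  "increments": [
    [-4,1,0,0,0,0,0.6],
    [-4,1,0,0,0,0,0.6],
    [-4,1,0,0,0,0,0.6],
    [-4,1,0,0,0,0,0.6],
    [-2.8,1,0,0,0,0,0.6]
  ]
}}

```text
clock: 5.9
position: [0.5051, 0.029, 0.1976]
ee_rot: [-0.0, 0.724, 0.69, -0.001]
contact_force: [-0.3, -0.2, -2.6]
width: 0.0477
gripper_force: 37.2
```

```bash
cat > c.py <<'E'
from h import *
s=manip.get_state();print(s["position"],s["ee_rot"],s["contact_force"],s["width"],s["clock"])
hs=dict(seat=.04,hub=.125,spoke=.125,fixture=0,pad=0,jaw=0)
for cam in["wrist","top","scene"]:
    im=optics.get_image(cam);save(cam+"2.png",im);c=optics.get_calibration(cam)
    for l,z in hs.items():
        for r in finder.tip_of(l,cam)[:2]:
            if r["p"]>.2: print(cam,l,round(r["p"],2),np.round(r["at"],1),atz(c,r["at"],z).round(4))
    if cam=="wrist":W=im
t=cv2.imread("pics/top2.png")[:,:,::-1][150:235,325:500]
t=cv2.resize(t,(700,340),interpolation=cv2.INTER_CUBIC)
save("t2c.png",t)
E
python3 c.py
```

```text
[0.50513513 0.02895556 0.19758373] [-2.86616009e-05  7.24005343e-01  6.89794157e-01 -5.31708589e-04] [-0.33864026 -0.23550386 -2.58490884] 0.04773237912726459 5.9
top seat 0.58 [382.5 194.3] [ 0.5127 -0.0976  0.04  ]
top hub 0.6 [449.  190.4] [ 0.5094 -0.255   0.125 ]
top hub 0.44 [380.2 195.2] [ 0.4941 -0.0781  0.125 ]
top spoke 0.82 [434.6 174.4] [ 0.5507 -0.2193  0.125 ]
top fixture 0.58 [378.2 198.2] [ 0.5088 -0.0916  0.    ]
scene seat 0.93 [239.1 192.4] [ 0.5138 -0.0884  0.04  ]
scene hub 0.77 [173.7 136.5] [ 0.511  -0.2627  0.125 ]
scene hub 0.6 [415.2 302.7] [0.5664 0.3659 0.125 ]
scene spoke 0.97 [174.4 155. ] [ 0.5492 -0.2266  0.125 ]
scene spoke 0.31 [417.1 301. ] [0.5616 0.3675 0.125 ]
scene fixture 0.77 [240.9 200.2] [ 0.512  -0.0912  0.    ]
```

View pics/wrist2.png

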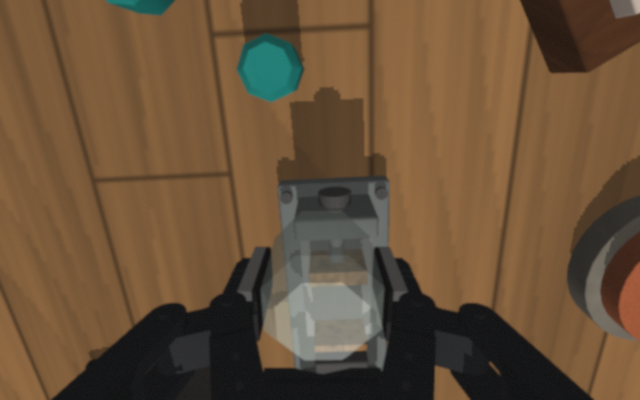

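The wrist view shows the fixture end corners at about (278,180) and (388,178). The corks show through the held glass at rows ~270 and ~335, and the nearest turquoise piece is at (270,67). Next I'll measure the fixture's pose from its edges and the hub.

```bash
cat > d.py <<'E'
from h import *
c=optics.get_calibration("wrist")
for z in(0,.02):
    a=atz(c,[278,180],z);b=atz(c,[388,178],z)
    print(z,a.round(4),b.round(4),"w",np.linalg.norm(a-b).round(4),"yaw x-axis",np.degrees(np.arctan2(*(b-a)[[1,0]])).round(2)+90, "mid",((a+b)/2).round(4))
im=cv2.imread("pics/wrist2.png")[170:250,260:410]
im=cv2.resize(im,(750,400),interpolation=cv2.INTER_CUBIC)
t=cv2.imread("pics/top2.png")[160:225,335:490]
t=cv2.resize(t,(750,315)[:2],interpolation=cv2.INTER_CUBIC)
t=t[:200+115]
cv2.imwrite("pics/comb.png",cv2.resize(np.vstack([im,t]),(629,600)))
E
python3 d.py
```

```text
0 [0.4603 0.0181 0.    ] [0.5727 0.0148 0.    ] w 0.1124 yaw x-axis 88.34 mid [0.5165 0.0165 0.    ]
0.02 [0.4633 0.0239 0.02  ] [0.5689 0.0209 0.02  ] w 0.1057 yaw x-axis 88.34 mid [0.5161 0.0224 0.02  ]
```

View pics/comb.png

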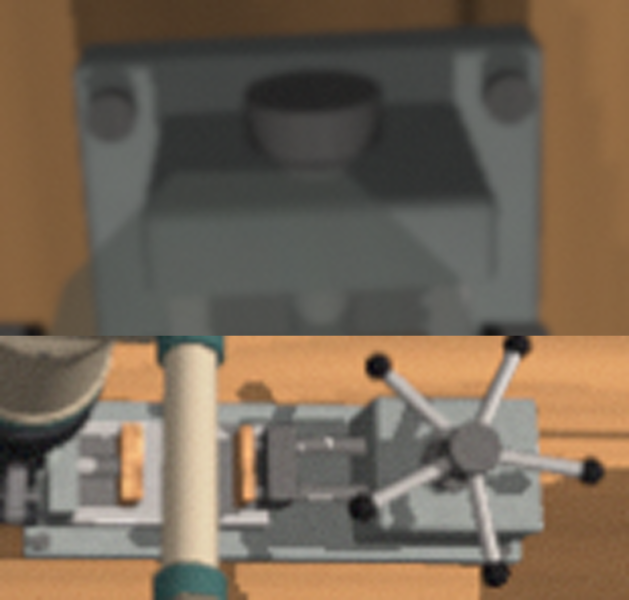

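```bash
cat > e.py <<'E'
from h import *
c=optics.get_calibration("wrist")
for z,p,q in((0,[280.3,180.7],[388.8,177.2]),(.02,[278.6,186.2],[389,181.9])):
    a=atz(c,p,z);b=atz(c,q,z);m=(a+b)/2
    print(z,a.round(4),b.round(4),np.linalg.norm(a-b).round(4),np.degrees(np.arctan2(*(b-a)[[1,0]])).round(2)+90,m.round(4))
end=m
t=optics.get_calibration("top")
f=lambda x,y:[335+x/4.058,160+(y-335.7)/4.067]
B=np.array([atz(t,f(*p),.125) for p in((378,366),(517,345),(592,470),(497,573),(362,507))])
h=atz(t,f(475,449),.14);print("hub top",h.round(4))
from scipy.optimize import least_squares
r=least_squares(lambda v:np.ravel([[v[0]+.078*np.cos(v[2]-k*2*np.pi/5)-B[k,0],v[1]+.078*np.sin(v[2]-k*2*np.pi/5)-B[k,1]] for k in range(5)]),[h[0],h[1],np.arctan2(B[0,1]-h[1],B[0,0]-h[0])])
print("wheel",r.x.round(4),np.degrees(r.x[2]),"res",r.fun.round(4))
hub=r.x[:2];d=end[:2]-hub;print("yaw",np.degrees(np.arctan2(d[1],d[0])),"len",np.linalg.norm(d))
u=d/np.linalg.norm(d);print("seat",hub+u*.167,end[:2]-u*.108)
for ca,ps in (("top",[(120,425),(140,425),(238,425),(255,425)]),):
    print([atz(t,f(x,465),.081).round(4) for x in(121,144,237,256)])
E
python3 e.py
```

```text
0 [0.4625 0.0172 0.    ] [0.5735 0.0156 0.    ] 0.1109 89.18 [0.518  0.0164 0.    ]
0.02 [0.4633 0.0177 0.02  ] [0.5699 0.0169 0.02  ] 0.1066 89.59 [0.5166 0.0173 0.02  ]
hub top [ 0.513  -0.2581  0.14  ]
wheel [ 0.5145 -0.2597  0.8043] 46.08241514572797 res [-0.0002 -0.0003  0.0003 -0.0001 -0.0001  0.0009  0.0001  0.0004 -0.0002
 -0.0009]
yaw 89.57631061930996 len 0.27696110670096424
seat [ 0.51578392 -0.09268749] [ 0.51579843 -0.09072644]
[array([ 0.5109, -0.0441,  0.081 ]), array([ 0.5112, -0.0592,  0.081 ]), array([ 0.5121, -0.1202,  0.081 ]), array([ 0.5123, -0.1327,  0.081 ])]
```

The hub, end corners and wheel balls agree to about 2 mm. The seat is at (0.516,-0.092), yaw 89.6°, and the gap is about 61 mm, centred at y≈-0.090. Moving over the nest.

Call:
{"name": "servo_tool", "arguments": {
  "increments": [
    [0,0,0,0,0,-2.4,0.6],
    [-4,0.4,0,0,0,0,0.6],
    [-4,0.4,0,0,0,0,0.6],
    [-3.85,0.3,0,0,0,0,0.6],
    [0,0,0,0,0,0,0.6]
  ]
}}

```text
clock: 7.45
position: [0.5173, -0.092, 0.1973]
ee_rot: [0.002, 0.71, 0.704, -0.001]
contact_force: [0.9, 0.6, -2.2]
width: 0.0477
gripper_force: 37.1
```

Call:
{"name": "servo_tool", "arguments": {
  "increments": [
    [0,0,2.5,0,0,0,0.6],
    [0,0,2.5,0,0,0,0.6],
    [0,0,1,0,0,0,0.6],
    [0,0,0,0,0,0,0.6],
    [0,0,0,0,0,0,0.6]
  ]
}}

```text
clock: 7.95
position: [0.517, -0.087, 0.1379]
ee_rot: [0.0, 0.709, 0.705, 0.0]
contact_force: [0.6, -0.7, -1.2]
width: 0.0477
gripper_force: 37.0
```

```bash
python3 - <<'E'
from h import *
s=manip.get_state();print(s["position"],s["ee_rot"],s["contact_force"],s["width"])
im=optics.get_image("wrist");c=optics.get_calibration("wrist");save("w3.png",im)
print(proj(c,[[.5158,-.059,.081],[.5158,-.122,.081],[.541,-.059,.081],[.491,-.059,.081]]).round(1))
p=s["position"]
print(proj(c,[[p[0],-.091+dy,p[2]-.024] for dy in(-.024,.024)]).round(1))
E
```

```text
[ 0.51695863 -0.08702007  0.13794444] [4.20871231e-04 7.08806298e-01 7.05402955e-01 3.55010880e-04] [ 0.63897884 -0.73048888 -1.23004406] 0.04772703292756112
[[318.7 176.9]
 [319.6 270.2]
 [361.5 176.6]
 [276.6 177.1]]
[[321.2 291.3]
 [320.6 210.3]]
```

View pics/w3.png

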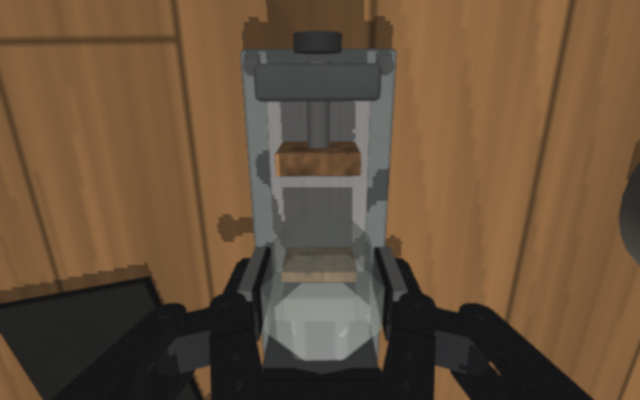

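The back-stop cork's front edge is at row 176, cols 276–360, which matches the prediction exactly. The gripper's centre line agrees too. Descending.

Call:
{"name": "servo_tool", "arguments": {
  "increments": [
    [-0.2,-0.1,0,0,0,0,0.6],
    [0,0,2,0,0,0,0.6],
    [0,0,2,0,0,0,0.6],
    [0,0,1.5,0,0,0,0.6],
    [0,0,0.8,0,0,0,0.6]
  ]
}}

```text
clock: 8.5
position: [0.5151, -0.0893, 0.0739]
ee_rot: [-0.0, 0.709, 0.705, -0.0]
contact_force: [0.4, 0.6, -2.9]
width: 0.0478
gripper_force: 37.2
```

Call:
{"name": "servo_tool", "arguments": {
  "increments": [
    [0,0,0.3,0,0,0,0.6],
    [0,0,0.3,0,0,0,0.6],
    [0,0,0.2,0,0,0,0.6],
    [0,0,0,0,0,0,0.6],
    [0,0,0,0,0,0,0.6]
  ]
}}

```text
clock: 9.0
position: [0.5156, -0.0893, 0.0667]
ee_rot: [0.0, 0.709, 0.705, 0.0]
contact_force: [-0.5, 0.5, -2.7]
width: 0.0475
gripper_force: 37.2
```

Call:
{"name": "servo_tool", "arguments": {
  "increments": [
    [0,0,0.1,0,0,0,0.6],
    [0,0,0.1,0,0,0,0.6],
    [0,0,0.05,0,0,0,0.6],
    [0,0,0,0,0,0,0.6],
    [0,0,0,0,0,0,0.6]
  ]
}}

```text
clock: 9.5
position: [0.5153, -0.0892, 0.064]
ee_rot: [0.0, 0.709, 0.705, 0.0]
contact_force: [-1.1, -0.7, 0.8]
width: 0.0477
gripper_force: 37.3
```

Contact (force went from -2.7 to +0.8). Release and rise.

Call:
{"name": "servo_tool", "arguments": {
  "increments": [
    [0,0,0,0,0,0,-0.6],
    [0,0,0,0,0,0,-0.6],
    [0,0,0,0,0,0,-0.6],
    [0,0,0,0,0,0,-0.6],
    [0,0,0,0,0,0,-0.6]
  ]
}}

```text
clock: 10.0
position: [0.5154, -0.0892, 0.0638]
ee_rot: [0.0, 0.709, 0.705, 0.0]
contact_force: [-0.7, -0.3, 0.8]
width: 0.0682
gripper_force: 0.0
```

Call:
{"name": "servo_tool", "arguments": {
  "increments": [
    [0,0,-2,0,0,0,-0.6],
    [0,0,-4,0,0,0,-0.6],
    [0,0,-4,0,0,0,-0.6],
    [0,0,-4,0,0,0,-0.6],
    [0,0,0,0,0,0,-0.6]
  ]
}}

```text
clock: 10.5
position: [0.5189, -0.0903, 0.2097]
ee_rot: [0.005, 0.709, 0.705, 0.003]
contact_force: [0.4, -0.2, -0.8]
width: 0.0685
gripper_force: 0.0
```

```bash
cat > g.py <<'E'
from fit import *
s=manip.get_state();print(s["position"],s["contact_force"],s["clock"])
im=optics.get_image("scene");c=optics.get_calibration("scene")
for r in finder.silhouettes("blank","scene"):
    q=atz(c,r["box"][:2],.07)
    if np.hypot(q[0]-.515,q[1]+.09)<.04:
        print(r["p"],r["box"],q); fit([(c,r["region"])],(.515,-.09),.04)
save("s3.png",cv2.resize(im[90:240,130:330],(800,600),interpolation=cv2.INTER_CUBIC))
E
python3 g.py
```

```text
[ 0.51891485 -0.09025715  0.20965559] [ 0.42907056 -0.20263639 -0.79244675] 10.5
0.58 [236.8, 186.2, 24.4, 28.4] [ 0.5161421  -0.08789769  0.07      ]
[ 0.5136 -0.0944 -0.0388] -2.2 0.0956
[ 0.5139 -0.0944  0.0053] 0.3 0.0939
[ 0.5137 -0.0947  0.1453] 8.3 0.0972
[ 0.5142 -0.0951  0.4592] 26.3 0.1088
0.43 [221.7, 179.4, 14.4, 17.7] [ 0.52001917 -0.1277908   0.07      ]
[ 0.513  -0.1331  0.8972] 51.4 0.7807
[ 0.515  -0.09   -0.0873] -5.0 1.0
[ 0.5174 -0.1191  0.3568] 20.4 0.7885
[ 0.5168 -0.1249  0.8984] 51.5 0.7831
```

View pics/s3.png

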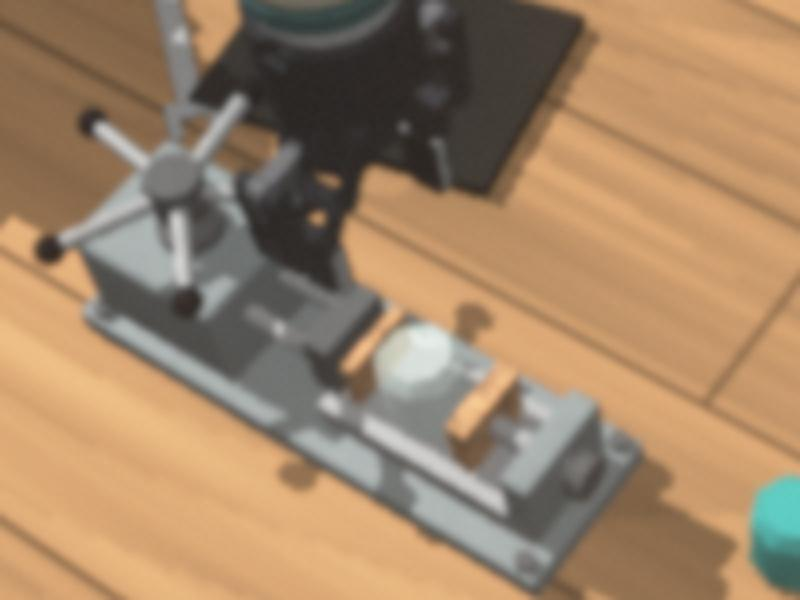

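The blank stands upright in the nest with a gap to the cork on both sides. Hub is at (335..., top view) → (0.5145,-0.2597), with spokes at 46.1° − 72k. Next I'll shut the gripper and go behind the 46° spoke.

Call:
{"name": "servo_tool", "arguments": {
  "increments": [
    [0,0,0,0,0,-8.26,1],
    [0,0,0,0,0,-8.26,1],
    [0,0,0,0,0,-8.26,1],
    [0,0,0,0,0,-8.26,1],
    [0,0,0,0,0,-8.26,1]
  ]
}}

```text
clock: 11.1
position: [0.514, -0.0888, 0.2015]
ee_rot: [-0.002, 0.412, 0.911, -0.0]
contact_force: [-0.2, 0.3, -0.1]
width: 0.0002
gripper_force: 0.0
```

Call:
{"name": "servo_tool", "arguments": {
  "increments": [
    [-3.2,-2.4,0,0,0,0,1],
    [-3.2,-2.4,0,0,0,0,1],
    [-3.2,-2.4,0,0,0,0,1],
    [0,0,0,0,0,0,1],
    [0,0,0,0,0,0,1]
  ]
}}

```text
clock: 11.6
position: [0.5228, -0.209, 0.2015]
ee_rot: [-0.002, 0.416, 0.91, 0.0]
contact_force: [-0.1, -0.1, 0.1]
width: -0.0005
gripper_force: 0.0
```

```bash
cat > st.py <<'E'
from h import *
from scipy.spatial.transform import Rotation as Ro
hub=np.array([.5145,-.2597])
s=manip.get_state();q=s["ee_rot"];R=Ro.from_quat([*q[1:],q[0]]).as_matrix()
y=R[:,1];print("yaw",np.degrees(np.arctan2(y[1],y[0])).round(2),"pos",s["position"].round(4),"w",s["width"].round(4))
d=np.array([*(s["position"][:2]-hub),0]);print("TCP rel hub in tool x,y (mm)",(R.T@d*1000)[:2].round(1))
print("F tool",(R.T@s["contact_force"]).round(2),"M",s["moment"].round(3),"q6",s["qpos"][5].round(2),"t",s["clock"])
E
python3 st.py
```

```text
Traceback (most recent call last):
  File "st.py", line 5, in <module>
    y=R[:,1];print("yaw",np.degrees(np.arctan2(y[1],y[0])).round(2),"pos",s["position"].round(4),"w",s["width"].round(4))
                                                                                                     ^^^^^^^^^^^^^^^^
AttributeError: 'float' object has no attribute 'round'
```

Call:
{"name": "servo_tool", "arguments": {
  "increments": [
    [0,0,3,0,0,0,1],
    [0,0,3,0,0,0,1],
    [0,0,1.8,0,0,0,1],
    [0,0,1,0,0,0,1],
    [0,0,0,0,0,0,1]
  ]
}}

```text
clock: 12.1
position: [0.5227, -0.2072, 0.114]
ee_rot: [-0.002, 0.414, 0.91, 0.0]
contact_force: [-0.7, 0.3, -0.4]
width: 0.0001
gripper_force: 0.0
```

```bash
sed -i 's/,"w",s\["width"\].round(4)//;s/s\["qpos"\]\[5\].round(2)/round(float(s["qpos"][5]),2)/' st.py; python3 st.py
python3 - <<'E'
from h import *
a=optics.get_image("top")[145:235,415:500];b=optics.get_image("scene")[90:190,130:240]
save("ab.png",np.hstack([cv2.resize(a,(400,424),interpolation=cv2.INTER_CUBIC),cv2.resize(b,(400,424),interpolation=cv2.INTER_CUBIC)]))
E
```

```text
yaw 41.06 pos [ 0.5227 -0.2072  0.114 ]
TCP rel hub in tool x,y (mm) [34.2 40.7]
F tool [ 0.72 -0.33  0.42] M [-0.031  0.009  0.028] q6 -1.22 t 12.1
```

View pics/ab.png

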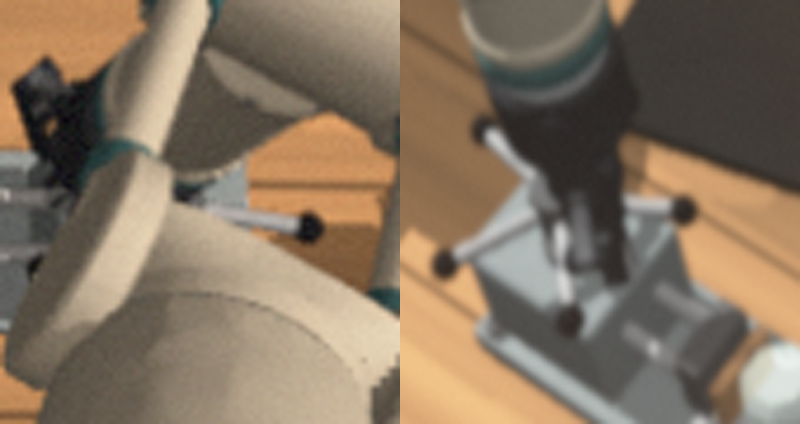

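The fingers sit between the spoke at crop px (565,320) and the next one at (685,210), as intended. Pushing clockwise on an arc about the hub.

Call:
{"name": "servo_tool", "arguments": {
  "increments": [
    [-0.9,0.3,0,0,0,0,1],
    [-0.31,0.14,0,0,0,4,1],
    [-0.31,0.14,0,0,0,4,1],
    [-0.31,0.14,0,0,0,4,1],
    [-0.31,0.14,0,0,0,4,1]
  ]
}}

```text
clock: 12.7
position: [0.5425, -0.2181, 0.1169]
ee_rot: [-0.003, 0.539, 0.842, 0.001]
contact_force: [-4.8, 8.2, 5.7]
width: 0.0002
gripper_force: 4.3
```

```bash
python3 st.py
```

```text
yaw 24.81 pos [ 0.5425 -0.2181  0.1169]
TCP rel hub in tool x,y (mm) [26.  42.9]
F tool [ 9.52 -0.95 -5.66] M [1.152 0.651 0.099] q6 -0.94 t 12.7
```

Call:
{"name": "servo_tool", "arguments": {
  "increments": [
    [-0.31,0.14,0.1,0,0,4,1],
    [-0.31,0.14,0.1,0,0,4,1],
    [-0.31,0.14,0.1,0,0,4,1],
    [-0.31,0.14,0,0,0,4,1],
    [-0.31,0.14,0,0,0,4,1]
  ]
}}

```text
clock: 13.2
position: [0.5556, -0.2305, 0.1143]
ee_rot: [-0.002, 0.677, 0.736, 0.002]
contact_force: [-0.9, 8.9, 5.1]
width: 0.0
gripper_force: 4.3
```

```bash
python3 st.py
```

```text
yaw 4.79 pos [ 0.5556 -0.2305  0.1143]
TCP rel hub in tool x,y (mm) [25.7 43.4]
F tool [ 8.99 -0.12 -5.06] M [1.33  0.045 0.032] q6 -0.6 t 13.2
```

Call:
{"name": "servo_tool", "arguments": {
  "increments": [
    [-0.31,0.14,0,0,0,4,1],
    [-0.31,0.14,0,0,0,4,1],
    [-0.31,0.14,0,0,0,4,1],
    [-0.31,0.14,0,0,0,4,1],
    [-0.31,0.14,0,0,0,4,1]
  ]
}}

```text
clock: 13.7
position: [0.563, -0.2464, 0.1144]
ee_rot: [-0.001, 0.794, 0.607, 0.003]
contact_force: [1.7, 8.6, 3.6]
width: -0.0003
gripper_force: 4.3
```

```bash
python3 st.py
```

```text
yaw -15.22 pos [ 0.563  -0.2464  0.1144]
TCP rel hub in tool x,y (mm) [25.5 43.3]
F tool [ 8.74 -0.58 -3.57] M [ 1.283 -0.255  0.062] q6 -0.27 t 13.7
```

Call:
{"name": "servo_tool", "arguments": {
  "increments": [
    [-0.31,0.14,0,0,0,4,1],
    [-0.31,0.14,0,0,0,4,1],
    [-0.31,0.14,0,0,0,4,1],
    [-0.31,0.14,0,0,0,4,1],
    [-0.31,0.14,0,0,0,4,1]
  ]
}}

```text
clock: 14.2
position: [0.5646, -0.2637, 0.1145]
ee_rot: [-0.0, 0.888, 0.46, 0.004]
contact_force: [4.6, 7.5, 2.2]
width: 0.0
gripper_force: 4.4
```

```bash
python3 st.py
```

```text
yaw -35.22 pos [ 0.5646 -0.2637  0.1145]
TCP rel hub in tool x,y (mm) [25.6 43.3]
F tool [ 8.77 -0.58 -2.16] M [ 1.174 -0.648  0.023] q6 0.06 t 14.2
```

Call:
{"name": "servo_tool", "arguments": {
  "increments": [
    [-0.23,0.11,0,0,0,3,1],
    [-0.23,0.11,0,0,0,3,1],
    [-0.23,0.11,0,0,0,3,1],
    [-0.23,0.11,0,0,0,3,1],
    [-0.23,0.11,0,0,0,3,1]
  ]
}}

```text
clock: 14.7
position: [0.5618, -0.2765, 0.1146]
ee_rot: [-0.0, 0.94, 0.341, 0.004]
contact_force: [5.2, 6.7, 1.2]
width: 0.0001
gripper_force: 4.4
```

```bash
python3 st.py
```

```text
yaw -50.18 pos [ 0.5618 -0.2765  0.1146]
TCP rel hub in tool x,y (mm) [25.6 43.2]
F tool [ 8.28 -1.86 -1.13] M [ 1.084 -0.798  0.034] q6 0.3 t 14.7
```

Call:
{"name": "servo_tool", "arguments": {
  "increments": [
    [-0.155,0.07,0,0,0,2,1],
    [-0.155,0.07,0,0,0,2,1],
    [-0.155,0.07,0,0,0,2,1],
    [-0.155,0.07,0,0,0,2,1],
    [-0.155,0.07,0,0,0,2,1]
  ]
}}

```text
clock: 15.2
position: [0.5582, -0.2844, 0.1147]
ee_rot: [0.0, 0.966, 0.258, 0.005]
contact_force: [6.0, 5.4, 1.3]
width: -0.0
gripper_force: 4.3
```

```bash
python3 st.py
```

```text
yaw -60.14 pos [ 0.5582 -0.2844  0.1147]
TCP rel hub in tool x,y (mm) [25.6 43.2]
F tool [ 7.89 -1.64 -1.19] M [ 0.927 -0.962  0.035] q6 0.46 t 15.2
```

The moment norm is steady at about 1.335 N m, a low-noise gauge of the drag. With drag 0.42 N m, 28 N of squeeze should bring it to about 1.9–1.95. Continuing in small steps.

```bash
cat >> st.py <<'E'
print("Mtool",(R.T@s["moment"]).round(3),"|M|",np.linalg.norm(s["moment"][:2]).round(3))
E
python3 st.py|tail -1
```

```text
Mtool [ 0.325  1.296 -0.028] |M| 1.336
```

Call:
{"name": "servo_tool", "arguments": {
  "increments": [
    [-0.155,0.07,0,0,0,2,1],
    [-0.155,0.07,0,0,0,2,1],
    [-0.155,0.07,0,0,0,2,1],
    [-0.155,0.07,0,0,0,2,1],
    [-0.155,0.07,0,0,0,2,1]
  ]
}}

```text
clock: 15.7
position: [0.5533, -0.2915, 0.1147]
ee_rot: [0.001, 0.985, 0.172, 0.005]
contact_force: [7.4, 5.5, 0.1]
width: -0.0002
gripper_force: 4.3
```

```bash
python3 st.py
```

```text
yaw -70.14 pos [ 0.5533 -0.2915  0.1147]
TCP rel hub in tool x,y (mm) [25.6 43.1]
F tool [ 8.83 -2.7  -0.07] M [ 0.701 -1.053  0.036] q6 0.62 t 15.7
Mtool [ 0.302  1.228 -0.03 ] |M| 1.265
```

Call:
{"name": "servo_tool", "arguments": {
  "increments": [
    [-0.155,0.07,0,0,0,2,1],
    [-0.155,0.07,0,0,0,2,1],
    [-0.155,0.07,0,0,0,2,1],
    [0,0,0,0,0,0,1],
    [0,0,0,0,0,0,1]
  ]
}}

```text
clock: 16.2
position: [0.5495, -0.2955, 0.1147]
ee_rot: [0.001, 0.993, 0.121, 0.005]
contact_force: [7.5, 2.9, 0.2]
width: -0.0001
gripper_force: 4.0
```

```bash
python3 st.py
```

```text
yaw -76.06 pos [ 0.5495 -0.2955  0.1147]
TCP rel hub in tool x,y (mm) [25.3 43.2]
F tool [ 8.02 -0.98 -0.09] M [ 0.61  -1.101  0.027] q6 0.72 t 16.2
Mtool [ 0.327  1.216 -0.021] |M| 1.259
```

Call:
{"name": "servo_tool", "arguments": {
  "increments": [
    [-0.155,0.07,0,0,0,2,1],
    [-0.155,0.07,0,0,0,2,1],
    [-0.155,0.07,0,0,0,2,1],
    [-0.08,0.035,0,0,0,1,1],
    [-0.08,0.035,0,0,0,1,1]
  ]
}}

```text
clock: 16.7
position: [0.5444, -0.2999, 0.1148]
ee_rot: [0.001, 0.999, 0.051, 0.006]
contact_force: [8.2, 2.5, -1.8]
width: 0.0002
gripper_force: 4.3
```

```bash
python3 st.py
```

```text
yaw -84.1 pos [ 0.5444 -0.2999  0.1148]
TCP rel hub in tool x,y (mm) [25.6 43.1]
F tool [ 8.37 -1.61  1.91] M [ 0.418 -1.215  0.028] q6 0.85 t 16.7
Mtool [ 0.291  1.252 -0.021] |M| 1.285
```

Call:
{"name": "servo_tool", "arguments": {
  "increments": [
    [-0.155,0.07,0,0,0,2,1],
    [-0.155,0.07,0,0,0,2,1],
    [-0.08,0.035,0,0,0,1,1],
    [-0.08,0.035,0,0,0,1,1],
    [0,0,0,0,0,0,1]
  ]
}}

```text
clock: 17.2
position: [0.5399, -0.3028, 0.1148]
ee_rot: [0.001, 1.0, -0.001, 0.006]
contact_force: [8.9, 1.5, -1.9]
width: 0.0002
gripper_force: 4.1
```

```bash
python3 st.py
```

```text
yaw -90.08 pos [ 0.5399 -0.3028  0.1148]
TCP rel hub in tool x,y (mm) [25.5 43.1]
F tool [ 8.84 -1.56  1.97] M [ 0.266 -1.314  0.008] q6 0.94 t 17.2
Mtool [ 0.267  1.313 -0.003] |M| 1.34
```

```bash
python3 g.py; python3 st.py | tail -2
```

```text
[ 0.5399404  -0.3028117   0.11483383] [ 8.86101816  1.54843171 -1.87585952] 17.2
0.75 [238.1, 187.8, 22.3, 27.7] [ 0.51793849 -0.08289208  0.07      ]
[ 0.5128 -0.0863 -0.0708] -4.1 0.1746
[ 0.513 -0.086 -0.029] -1.7 0.1761
[ 0.5133 -0.0865  0.1629] 9.3 0.1812
[ 0.5131 -0.0862  0.009 ] 0.5 0.1756
F tool [ 7.64 -1.5   1.68] M [ 0.281 -1.245  0.   ] q6 0.94 t 17.3
Mtool [0.282 1.245 0.006] |M| 1.277
```

Call:
{"name": "servo_tool", "arguments": {
  "increments": [
    [-0.155,0.07,0,0,0,2,1],
    [-0.155,0.07,0,0,0,2,1],
    [0,0,0,0,0,0,1],
    [0,0,0,0,0,0,1],
    [0,0,0,0,0,0,1]
  ]
}}

```text
clock: 17.8
position: [0.5368, -0.3045, 0.1148]
ee_rot: [0.001, 0.999, -0.035, 0.006]
contact_force: [8.4, 0.9, -1.7]
width: 0.0003
gripper_force: 4.0
```

```bash
python3 st.py
```

```text
yaw -94.06 pos [ 0.5368 -0.3045  0.1148]
TCP rel hub in tool x,y (mm) [25.4 43.1]
F tool [ 8.25 -1.51  1.82] M [ 0.236 -1.254  0.074] q6 1.01 t 17.8
Mtool [ 0.325  1.235 -0.068] |M| 1.276
```

Call:
{"name": "servo_tool", "arguments": {
  "increments": [
    [-0.155,0.07,0,0,0,2,1],
    [-0.155,0.07,0,0,0,2,1],
    [-0.155,0.07,0,0,0,2,1],
    [0,0,0,0,0,0,1],
    [0,0,0,0,0,0,1]
  ]
}}

```text
clock: 18.3
position: [0.5323, -0.3065, 0.1149]
ee_rot: [0.001, 0.996, -0.088, 0.006]
contact_force: [8.7, 0.5, -2.6]
width: -0.0
gripper_force: 4.3
```

```bash
python3 st.py
```

```text
yaw -100.06 pos [ 0.5323 -0.3065  0.1149]
TCP rel hub in tool x,y (mm) [25.7 43. ]
F tool [ 8.42 -2.    2.72] M [ 0.105 -1.355  0.029] q6 1.11 t 18.3
Mtool [ 0.34   1.315 -0.023] |M| 1.359
```

Call:
{"name": "servo_tool", "arguments": {
  "increments": [
    [-0.155,0.07,0,0,0,2,1],
    [-0.155,0.07,0,0,0,2,1],
    [-0.155,0.07,0,0,0,2,1],
    [0,0,0,0,0,0,1],
    [0,0,0,0,0,0,1]
  ]
}}

```text
clock: 18.8
position: [0.5279, -0.3081, 0.115]
ee_rot: [0.001, 0.99, -0.14, 0.007]
contact_force: [10.1, -0.3, -2.5]
width: -0.0
gripper_force: 4.7
```

```bash
python3 st.py
```

```text
yaw -106.06 pos [ 0.5279 -0.3081  0.115 ]
TCP rel hub in tool x,y (mm) [26.2 42.8]
F tool [ 9.72 -2.46  2.64] M [ 0.012 -1.504 -0.009] q6 1.2 t 18.8
Mtool [0.428 1.442 0.016] |M| 1.504
```

The squeeze has started: moment 1.27 → 1.36 → 1.50, about 10 N now. Another ~14° is needed, in two steps.

Call:
{"name": "servo_tool", "arguments": {
  "increments": [
    [-0.155,0.07,0,0,0,2,1],
    [-0.155,0.07,0,0,0,2,1],
    [-0.155,0.07,0,0,0,2,1],
    [0,0,0,0,0,0,1],
    [0,0,0,0,0,0,1]
  ]
}}

```text
clock: 19.3
position: [0.5233, -0.3093, 0.115]
ee_rot: [0.001, 0.981, -0.191, 0.008]
contact_force: [10.0, -1.3, -4.1]
width: 0.0001
gripper_force: 5.2
```

```bash
python3 st.py
```

```text
yaw -112.06 pos [ 0.5233 -0.3093  0.115 ]
TCP rel hub in tool x,y (mm) [26.8 42.6]
F tool [ 9.69 -2.6   4.25] M [-0.128 -1.626  0.038] q6 1.3 t 19.3
Mtool [ 0.492  1.555 -0.03 ] |M| 1.631
```

Call:
{"name": "servo_tool", "arguments": {
  "increments": [
    [-0.155,0.07,0,0,0,2,1],
    [-0.155,0.07,0,0,0,2,1],
    [-0.155,0.07,0,0,0,2,1],
    [-0.155,0.07,0,0,0,2,1],
    [0,0,0,0,0,0,1]
  ]
}}

```text
clock: 19.8
position: [0.5171, -0.3101, 0.1151]
ee_rot: [0.002, 0.966, -0.26, 0.009]
contact_force: [11.6, -2.9, -5.0]
width: 0.0001
gripper_force: 5.9
```

```bash
python3 st.py
```

```text
yaw -120.09 pos [ 0.5171 -0.3101  0.1151]
TCP rel hub in tool x,y (mm) [27.5 42.3]
F tool [11.36 -3.29  5.2 ] M [-0.457 -1.75   0.061] q6 1.44 t 19.8
Mtool [ 0.483  1.743 -0.055] |M| 1.808
```

Force, moment and grip ratios (1.39–1.46), plus the ~19° turned since onset, all agree on about 25 N. Backing off and rising.

Call:
{"name": "servo_tool", "arguments": {
  "increments": [
    [0.4,-0.1,0,0,0,0,1],
    [0.5,0,0,0,0,0,1],
    [0.2,0,0,0,0,0,1],
    [0,0,0,0,0,0,1],
    [0,0,-1,0,0,0,1]
  ]
}}

```text
clock: 20.3
position: [0.5185, -0.3103, 0.1217]
ee_rot: [-0.001, 0.966, -0.259, -0.002]
contact_force: [-0.3, -0.3, 0.3]
width: -0.0003
gripper_force: 0.0
```

Call:
{"name": "servo_tool", "arguments": {
  "increments": [
    [0,0,-3,0,0,0,1],
    [0,0,-4,0,0,0,1],
    [0,0,-4,0,0,0,1],
    [0,0,-3,0,0,0,1],
    [0,0,0,0,0,0,1]
  ]
}}

```text
clock: 20.8
position: [0.5215, -0.3125, 0.2691]
ee_rot: [0.002, 0.966, -0.259, 0.005]
contact_force: [0.2, -0.5, -0.6]
width: 0.0001
gripper_force: 0.0
```

```bash
python3 st.py; python3 g.py
python3 - <<'E'
from h import *
for cam in["scene"]:
    c=optics.get_calibration(cam)
    for l in("dome","tumbler"):
        for r in finder.tip_of(l,cam)[:1]: print(l,r["p"],r["at"],atz(c,r["at"],0).round(3))
E
```

```text
yaw -120.01 pos [ 0.5215 -0.3125  0.2691]
TCP rel hub in tool x,y (mm) [32.4 42.3]
F tool [0.48 0.34 0.64] M [ 0.024 -0.031 -0.023] q6 1.44 t 20.8
Mtool [0.036 0.015 0.024] |M| 0.039
[ 0.52145245 -0.31254703  0.26907443] [ 0.24551728 -0.54051656 -0.636035  ] 20.8
0.67 [238.2, 188.1, 21.2, 28.9] [ 0.51844632 -0.08222719  0.07      ]
[ 0.5139 -0.0851 -0.2018] -11.6 0.1745
[ 0.5136 -0.0851 -0.1326] -7.6 0.1749
[ 0.5145 -0.0863  0.1578] 9.0 0.1813
[ 0.5136 -0.0859  0.3247] 18.6 0.1841
dome 0.94 [344.8, 301.4] [0.593 0.24  0.   ]
tumbler 0.58 [414.8, 301.9] [0.515 0.366 0.   ]
```

Tool free, blank at the back stop, bystanders unmoved. Handing in.

```bash
python3 -c "
from rig import manip
print(manip.sign_off())"
```

```text
the job is handed in; nothing more can be done
None
```

The blank stands upright against the back-stop cork, clamped at about 25 N (estimated from the push force). The arm is clear, the dome and tumbler were not disturbed, and the job was handed in at about 21 s of the 72 s limit; `sign_off()` gave no verdict.

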